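# Close the dish holder to its gauge mark

## Robot

A 6-joint arm with a two-finger parallel gripper is mounted at the origin on the work surface. World frame = base frame: x ahead of the robot, y to its left, z up, the work surface at z = 0. Lengths are in m, angles in degrees, forces in N, time in s.
With the tool pointing down it reaches from about 0.375 to 0.9 m from the base axis. Payload 3.1 kg.
Tool frame: the origin (TCP) lies midway between the tips of the shut fingers; the grasp point (between the pads) lies 19 mm behind it; z points along the fingers, y is the line along which they close (so a half turn about z gives the same grasp; the last joint's range is limited). The gripper opens to 87 mm and grips with 3 to 60 N. Pads are 19 mm wide; open, the fingers measure 117 mm over their backs; the gripper's body (75 mm by 190 mm) begins 51 mm behind the grasp point.
Start: joints at [62.768, 30.224, 82.088, -0, 67.689, -10.227], TCP at [0.183, 0.598, 0.223] pointing down, gripper open.
Joint ranges: [-176.69, 176.69], [-43.24, 126.21], [12.49, 139.97], [-82, 262], [0, 151.66], [-163.58, 163.58]. Speed limits (degrees/s): [159.86, 159.86, 180, 180, 180, 180].

## Interface

Orientations are given as a 3x3 rotation matrix whose columns are the frame's x, y, z axes.
In Python, from rig import read_state, capture, camera_info, hand_in gives the robot as it stands.
- The arm moves only by the tool drive_tool, never from a script. Its argument "motion" is a list of rows, each a list of 2 entries, a list of its own where there are three numbers: the shift along the tool's x, y, z in mm, then the turn, a rotation vector about the tool's x, y, z in rad. A call has 1 to 5 rows; each row shifts and turns the commanded pose from where the row before left it, along the tool's axes as they then stand; what a row does not reach is not made up. A row lasts 1/10 s, in which the tool goes at most 50 mm and 8.59 degrees, less where a joint would pass 70% of its speed; a pose out of reach is approached as far as the arm can. A call is refused whole if a number of a shift passes 50 or a number of a turn 0.15, either way. A call with a gripper value outside its range is refused whole. "gripper" is the opening, from 0 (shut) to 1 (fully open), set as the call begins (left out, the last holds). The fingers move at their own pace and stop on an object; the grip force is fixed at half the most. Time passes only in rows, so rows that do not move let the fingers close. It gives the time, the measured TCP pose, the force, the opening and the grip force at its end, in the units of the state.
- read_state(): the state, without advancing time (a new reading comes with each control period).
- capture(name): name is "side" or "top" or "wrist"; returns the picture (384x512x3 uint8, red, green, blue); there is no depth.
- camera_info(name): a dict with "fovy" (degrees; the focal length in pixels is half the picture's height over the tangent of half this angle, whatever the lens; pixels are square), "cx", "cy" (the principal point, pixels), "xyz" and "orientation" of the camera in the world; the wrist camera has in their place "T_tool_cam" (4x4, takes a point from camera to tool coordinates, whose origin is the TCP and whose axes are the flange's). Camera axes: x right, y down, z forward; pixel columns grow to the right and rows downward; lengths in m; the calibration is good to about 2 mm. A picture is of the moment at which its call begins: read the wrist's pose just before it. camera_info takes no time and is no camera call.
- hand_in(): hands the job in; it is judged then, once.
The state is a dict: "time_s": time; "joint_positions": joint angles; "qvel": joint speeds; "tau": joint torques, N m; "position": TCP position; "tcp_rot": TCP orientation; "force": force on the tool from outside, world axes, zero at the start; "moment": the same for the moment, N m; "opening": opening from 0.0 (shut) to 1.0 (fully open); "grasp_force": force on a finger pad.
Only numpy, scipy, OpenCV 4.12 (cv2) and the standard library are available. Lean on these libraries where they do the work, as an engineer would, in place of code of your own. Each camera call takes 0.05 s, during which the arm holds its last target. There are 200 camera calls.

## Task

Set the dish holder for the next dish size: with a fingertip, gently roll the knurled thumbwheel so that the sliding jaw closes towards the fixed jaw, until the jaw's red pointer line stands on the green gauge mark. Move the jaw only by the wheel, never by touching the jaw itself, leave the dish, the bottle and the marker pen alone where they are, and finish with the robot clear of everything.

Things in the scene. Friction and masses are not known exactly. Their poses are not given: they have to be found in the camera images.
- holder: Dish holder fixed to the bench: teal base plate 185 (own x) x 224 (own y) x 20 mm high, origin on the bench near the middle of its underside. Two aluminium jaws 95 mm long (x), 15 mm thick, tops 46 mm above the bench, close along its own +y; the fixed jaw's inner face is at y = +85 mm. White scale strip along y at x = +66 to +94 mm. The wheel is at x = -60 mm, y = 0.
- wheel_top (a point): The highest point of the thumbwheel, 81.5 mm above the bench; fixed on the holder, axes as the holder's. Pushing the wheel's top along the holder's own +y moves the jaw in +y (closing), and back the other way: 29.5 mm along the rim (1 rad) moves the jaw 10 mm. About 2 N along the rim turns it; it stays where it is left. The jaw can travel 60 mm forward of its start.
- wheel: The knurled steel thumbwheel: 59 mm in diameter over its 28 small ridges, 24 mm wide; origin at its centre, 52 mm above the bench, its axle (own x) level along the holder's own x. It stands between two grey cheeks, 66 mm long (holder's y), 6 mm thick, 40 mm wide over their outsides, tops 66 mm above the bench, so that the top 15.5 mm of the wheel stands free.
- jaw: The sliding aluminium jaw, axes as the holder's; origin 20.5 mm above the bench on its inner face (facing the fixed jaw), 100 mm from the fixed jaw at the start.
- pointer (a point): Point on the red pointer line (3 mm wide, 30 mm long, lying along own x) that the sliding jaw carries over the scale strip, 25 mm above the bench; axes as the holder's.
- mark (a point): Middle of the green gauge mark, a band 6 mm wide (own y) across the white scale strip with a green tab at its outer end, 22 mm above the bench; axes as the holder's. It lies 16 to 40 mm ahead (own +y) of the pointer at the start and is locked in place.
- dish_center (a point): Centre (8 mm up) of a loose lidded culture dish, 90 mm in diameter, 16 mm high, beside the holder.
- bottle_center (a point): Centre (55 mm up) of a loose amber bottle, 56 mm in diameter, 110 mm high, beside the holder.
- marker_center (a point): Centre (7 mm up) of a loose white and blue marker pen, 120 x 16 x 14 mm (its own x is its length), lying on the robot's side of the holder.

How it is judged:
By the outcome, as a careful person would: the job done as asked, in the order asked, and still so for the second after the job is handed in, with the robot touching nothing.
It also fails if it takes over 64 s, if anything falls off the work surface, if the arm or the gripper's body presses on something with over 40 N, if the wrist force passes 120 N, or if a joint passes its speed limit or range.

## Working session

There is one attempt and no reset: what is moved stays moved. The work goes in short steps, Python scripts to look and compute and a tool call to move; the robot and the scene stay as the last step left them, time stands still between calls to the robot, and variables do not carry over. Pictures are saved under pics/ and viewed, at most 10 in all, crops included, and the job is handed in when it is done.

Besides the shell and the picture viewer there is one more tool, called after "Request:" as name([rows], argument=value, ...), one row to a line, values as JSON. drive_tool: Moves the arm, as the interface text tells. Its arguments: {"type":"object","properties":{"motion":{"type":"array","items":{"type":"array"}},"gripper":{"type":"number"}},"required":["motion"]}

```bash
ls; mkdir -p pics
python3 - <<'E'
from rig import *
import cv2,numpy as np
s=read_state();print(s['time_s'],s['position'],np.round(s['tcp_rot'],3).tolist())
a=[]
for n in("top","side"):
    im=capture(n);cv2.imwrite(f"pics/{n}0.png",im[:,:,::-1]);i=camera_info(n);print(n,i)
print(camera_info("wrist"))
E
```

```text
pics
0.0 [0.18241172 0.59700763 0.22156345] [[-0.956, 0.292, -0.001], [0.292, 0.956, -0.002], [0.0, -0.002, -1.0]]
top {'fovy': 51.07842063693814, 'cx': 250.67353567346998, 'cy': 185.9803463623873, 'xyz': array([0.40098882, 0.02045108, 1.01429951]), 'orientation': array([[-0.00988244, -0.98755295,  0.15697617],
       [-0.9998782 ,  0.0116556 ,  0.01037917],
       [-0.01207963, -0.15685448, -0.98754785]])}
side {'fovy': 55.913558208551684, 'cx': 261.74179611002586, 'cy': 193.77624816493554, 'xyz': array([0.37913957, 0.54742748, 0.54259553]), 'orientation': array([[-0.94488799, -0.20007502,  0.25914603],
       [-0.32724387,  0.60112015, -0.72908574],
       [-0.00990606, -0.77370831, -0.63346453]])}
{'fovy': 66.54754155393529, 'cx': 256.32336845302905, 'cy': 189.56363673780731, 'T_tool_cam': array([[-1.11301960e-03, -9.58977751e-01, -2.83479160e-01,
         7.74509929e-02],
       [ 9.99999325e-01, -1.16153592e-03,  3.06287339e-06,
        -2.70963052e-04],
       [-3.32208454e-04, -2.83478965e-01,  9.58978397e-01,
        -1.62426065e-01],
       [ 0.00000000e+00,  0.00000000e+00,  0.00000000e+00,
         1.00000000e+00]])}
```

View pics/top0.png

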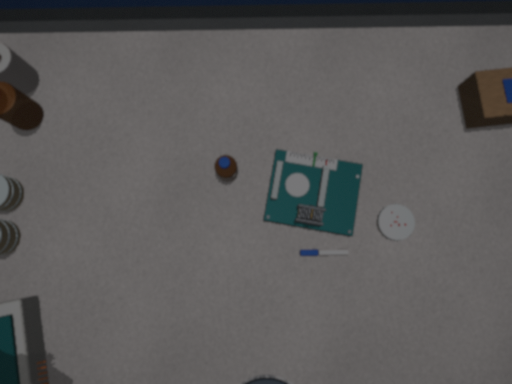

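View pics/side0.png

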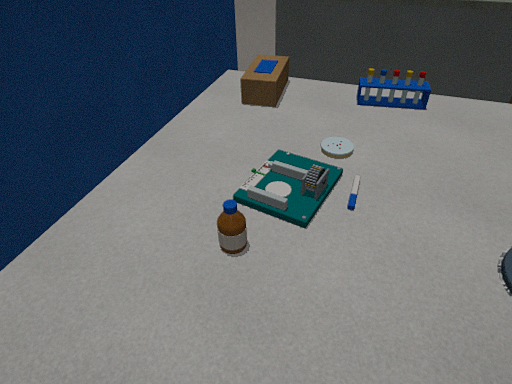

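Top view: holder at about (313,192), its +y pointing left (world +y), wheel near (310,214), red/green pointers near (320,160). Side view: the same layout, with the bottle at (232,228).

```bash
cat > h.py <<'E'
from rig import *
import cv2,numpy as np
def cam(n,s=None):
    i=camera_info(n)
    if n=="wrist":
        T=i["T_tool_cam"];R=np.array(s["tcp_rot"]);return i,R@T[:3,:3],R@T[:3,3]+np.array(s["position"])
    return i,i["orientation"],i["xyz"]
def plane(uv,z,c):
    i,R,p=c;f=192/np.tan(np.radians(i["fovy"]/2));uv=np.atleast_2d(uv).astype(float)
    d=np.c_[(uv[:,0]-i["cx"])/f,(uv[:,1]-i["cy"])/f,np.ones(len(uv))]@R.T
    return (p+d*((z-p[2])/d[:,2])[:,None])[:,:2]
def proj(P,c):
    i,R,p=c;f=192/np.tan(np.radians(i["fovy"]/2));q=(np.atleast_2d(P)-p)@R
    return q[:,:2]/q[:,2:]*f+[i["cx"],i["cy"]]
def mask(im,lo,hi):
    return cv2.inRange(cv2.cvtColor(im,cv2.COLOR_RGB2HSV),lo,hi)
def big(m):
    return max(cv2.findContours(m,0,2)[0],key=cv2.contourArea)[:,0]
E
python3 - <<'E'
from h import *
for n in("top","side"):
    im=cv2.imread(f"pics/{n}0.png")[:,:,::-1].copy();c=cam(n)
    m=mask(im,(80,100,30),(100,255,255)); 
    if n=="top": m[:,:150]=0
    r=cv2.minAreaRect((plane(big(m),.02,c)*1000).astype(np.float32));print(n,r,cv2.boxPoints(r).tolist())
E
```

```text
top ((542.6909790039062, -124.41342163085938), (217.11256408691406, 179.47946166992188), 79.08975219726562) [[434.0267333984375, -214.02239990234375], [610.2620849609375, -247.99267578125], [651.355224609375, -34.804443359375], [475.119873046875, -0.83416748046875]]
side ((542.5718383789062, -111.69413757324219), (236.3758544921875, 186.5465087890625), 79.05844116210938) [[428.5611877441406, -210.02957153320312], [611.716552734375, -245.43753051757812], [656.58251953125, -13.35870361328125], [473.4271240234375, 22.04925537109375]]
```

Request:
drive_tool([
  [[-34,-25,0],[0,0,0]],
  [[-34,-25,0],[0,0,0]],
  [[-34,-25,0],[0,0,0]],
  [[-34,-25,0],[0,0,0]],
  [[-34,-25,0],[0,0,0]],
], gripper=0)

```text
time_s: 0.6
position: [0.3092, 0.4268, 0.2222]
tcp_rot: [[-0.956, 0.292, -0.001], [0.292, 0.956, -0.001], [0.0, -0.001, -1.0]]
force: [1.0, 0.3, 0.7]
opening: 0.631
grasp_force: 0.0
```

Request:
drive_tool([
  [[-34,-25,0],[0,0,0]],
  [[-34,-25,0],[0,0,0]],
  [[-23,-38,0],[0,0,0]],
  [[-23,-38,0],[0,0,0]],
  [[-23,-38,0],[0,0,0]],
])

```text
time_s: 1.1
position: [0.3918, 0.2298, 0.2223]
tcp_rot: [[-0.956, 0.292, -0.0], [0.292, 0.956, -0.0], [0.0, -0.0, -1.0]]
force: [0.8, -0.4, 0.0]
opening: 0.17
grasp_force: 0.0
```

Request:
drive_tool([
  [[-23,-38,0],[0,0,0]],
  [[-23,-38,0],[0,0,0]],
  [[-23,-38,0],[0,0,0]],
  [[-23,-38,0],[0,0,0]],
  [[-23,-38,0],[0,0,0]],
])

```text
time_s: 1.6
position: [0.4461, 0.0144, 0.2224]
tcp_rot: [[-0.956, 0.293, -0.0], [0.293, 0.956, 0.0], [0.0, 0.0, -1.0]]
force: [0.7, 0.2, -0.0]
opening: 0.001
grasp_force: 0.0
```

Request:
drive_tool([
  [[-23,-38,0],[0,0,0]],
  [[-23,-38,0],[0,0,0]],
  [[-23,-38,0],[0,0,0]],
  [[0,0,0],[0,0,-0.1]],
  [[0,0,0],[0,0,0]],
])

```text
time_s: 2.1
position: [0.4787, -0.1143, 0.2221]
tcp_rot: [[-0.98, 0.198, -0.001], [0.198, 0.98, 0.001], [0.001, 0.0, -1.0]]
force: [0.0, -0.3, -0.2]
opening: 0.005
grasp_force: 0.0
```

Run:
```python
from h import *
s=read_state();im=capture("wrist");cv2.imwrite("pics/w1.png",im[:,:,::-1]);c=cam("wrist",s)
m=mask(im,(80,100,30),(100,255,255));p=big(m)
r=cv2.minAreaRect((plane(p,.02,c)*1000).astype(np.float32));print(r,cv2.boxPoints(r).tolist(),p.min(0),p.max(0))
```

```text
((529.3751220703125, -121.54948425292969), (220.04119873046875, 153.75753784179688), 79.10050201416016) [[433.07977294921875, -215.048583984375], [584.0635375976562, -244.12210083007812], [625.6704711914062, -28.050384521484375], [474.68670654296875, 1.02313232421875]] [171 146] [346 257]
```

View pics/w1.png

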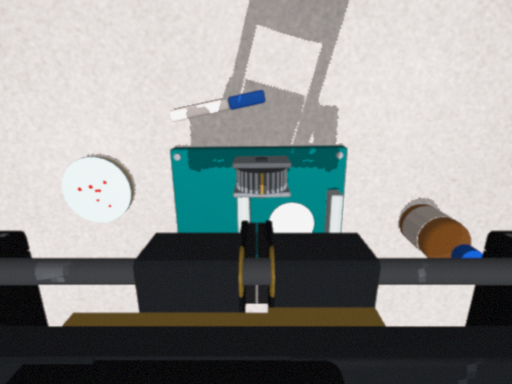

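Wrist view: wheel at about (262,180) between its cheeks, plate near edge at row 146, pen, dish and bottle clear. The scale side is hidden behind the gripper.

Run:
```python
from h import *
s=read_state();c=cam("wrist",s);print(np.round(s["joint_positions"],1))
X=np.array([.982,-.189]);Y=-X[::-1]*[1,-1];Y=np.array([.189,.982]);o=np.array([.5437,-.1244])
for n,x,y,z in[("cheekN",-80,0,.066),("cheekF",-40,0,.066),("wtop",-60,0,.0815),("near-edge",-92.5,0,.02)]:
    print(n,proj(np.r_[o+X*x/1e3+Y*y/1e3,z],c))
im=cv2.imread("pics/w1.png")
cv2.imwrite("pics/w1c.png",cv2.resize(im[140:210,210:310],None,fx=7,fy=7,interpolation=2))
```

```text
[ -26.4   20.1  100.8    0.    59.2 -104.9]
cheekN [[257.52164013 163.56613067]]
cheekF [[257.86128618 197.97028198]]
wtop [[257.77555923 184.72681148]]
near-edge [[257.23700889 146.41510413]]
```

View pics/w1c.png

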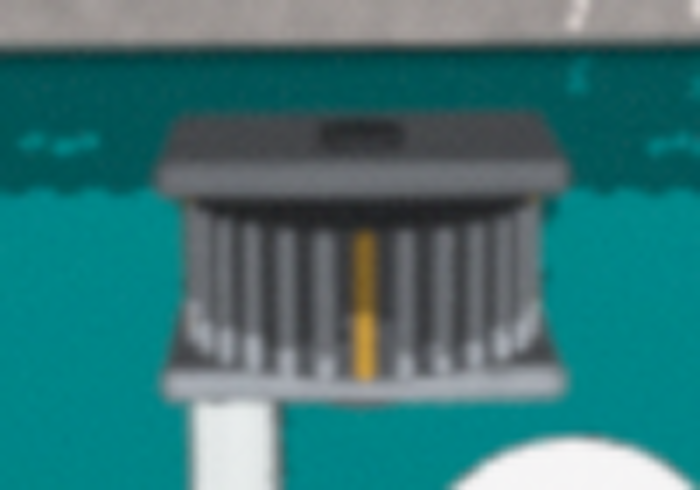

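Cheek/wheel centre at column 262, about 4.5 mm further in +y than predicted; x agrees. I'll turn the tool half a turn, so the wrist camera looks on the scale.

Request:
drive_tool([
  [[0,0,0],[0,0,0.149]],
  [[0,0,0],[0,0,0.149]],
  [[0,0,0],[0,0,0.149]],
  [[0,0,0],[0,0,0.149]],
  [[0,0,0],[0,0,0.149]],
])

```text
time_s: 2.65
position: [0.4781, -0.1113, 0.2224]
tcp_rot: [[-0.583, 0.812, -0.001], [0.812, 0.583, 0.001], [0.001, -0.0, -1.0]]
force: [0.1, -0.8, 0.2]
opening: 0.002
grasp_force: 0.0
```

Request:
drive_tool([
  [[0,0,0],[0,0,0.149]],
  [[0,0,0],[0,0,0.149]],
  [[0,0,0],[0,0,0.149]],
  [[0,0,0],[0,0,0.149]],
  [[0,0,0],[0,0,0.149]],
])

```text
time_s: 3.15
position: [0.4782, -0.1113, 0.2224]
tcp_rot: [[0.122, 0.993, -0.001], [0.993, -0.122, 0.001], [0.001, -0.001, -1.0]]
force: [-0.8, 0.0, 0.1]
opening: 0.008
grasp_force: 0.0
```

Request:
drive_tool([
  [[0,0,0],[0,0,0.149]],
  [[0,0,0],[0,0,0.149]],
  [[0,0,0],[0,0,0.149]],
  [[0,0,0],[0,0,0.149]],
  [[0,0,0],[0,0,0.149]],
])

```text
time_s: 3.65
position: [0.4782, -0.1113, 0.2224]
tcp_rot: [[0.762, 0.647, -0.001], [0.647, -0.762, 0.001], [-0.0, -0.001, -1.0]]
force: [0.7, -0.3, 0.1]
opening: 0.003
grasp_force: 0.0
```

Request:
drive_tool([
  [[0,0,0],[0,0,0.149]],
  [[0,0,0],[0,0,0.149]],
  [[0,0,0],[0,0,0.149]],
  [[0,0,0],[0,0,0.149]],
  [[0,0,0],[0,0,0.149]],
])

```text
time_s: 4.15
position: [0.4782, -0.1114, 0.2224]
tcp_rot: [[0.999, -0.041, -0.001], [-0.041, -0.999, 0.001], [-0.001, -0.001, -1.0]]
force: [-0.0, -0.5, -0.7]
opening: 0.006
grasp_force: 0.0
```

Request:
drive_tool([
  [[0,0,0],[0,0,0.149]],
  [[0,0,0],[0,0,0]],
  [[0,0,0],[0,0,0]],
])

```text
time_s: 4.45
position: [0.4784, -0.1119, 0.2225]
tcp_rot: [[0.984, -0.18, -0.001], [-0.18, -0.984, 0.0], [-0.001, -0.0, -1.0]]
force: [0.3, 0.6, 0.1]
opening: 0.002
grasp_force: 0.0
```

Run:
```python
from h import *
s=read_state();im=capture("wrist");cv2.imwrite("pics/w2.png",im[:,:,::-1]);print(s["position"],np.round(s["tcp_rot"],3).tolist(),s["force"])
```

```text
[ 0.47844049 -0.11193716  0.22247206] [[0.984, -0.18, -0.001], [-0.18, -0.984, 0.0], [-0.001, -0.0, -1.0]] [0.26471753 0.64519608 0.06353459]
```

View pics/w2.png

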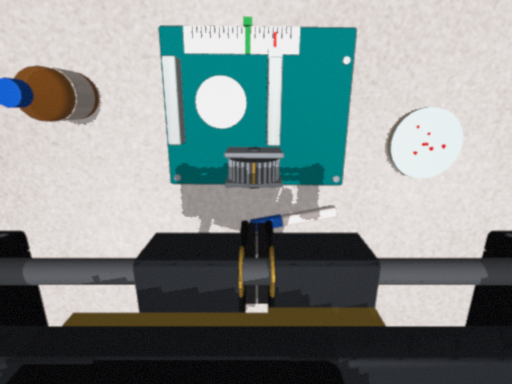

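Now visible: green mark at about (248,40), red pointer at (275,40), wheel at (254,170); +y is to the left.

```bash
cat >> h.py <<'E'
X=np.array([.982,-.189]);Y=np.array([.189,.982]);O=np.array([.5446,-.1198])
def gap(s,im):
    c=cam("wrist",s);out=[]
    for lo,hi,z in[((45,120,60),(75,255,255),.022),((0,120,80),(8,255,255),.025)]:
        m=mask(im,lo,hi)
        if z==.025:m|=mask(im,(172,120,80),(180,255,255))
        v,u=np.nonzero(m);P=(plane(np.c_[u,v],z,c)-O)*1e3;h=np.c_[P@X,P@Y]
        k=(h[:,0]>60)&(h[:,0]<96)&(abs(h[:,1])<100);h=h[k];out.append((h.mean(0).round(2),h.min(0).round(1),h.max(0).round(1),len(h)))
    return out[0][0][1]-out[1][0][1],out
E
python3 - <<'E'
from h import *
s=read_state();im=cv2.imread("pics/w2.png")[:,:,::-1].copy();c=cam("wrist",s)
print(gap(s,im))
for n,x,z in[("cheekN",-80,.066),("cheekF",-40,.066),("wtop",-60,.0815),("near-edge",-92.5,.02)]:
    print(n,proj(np.r_[O+X*x/1e3,z],c))
m=mask(im,(80,100,30),(100,255,255));r=cv2.minAreaRect((plane(big(m),.02,c)*1000).astype(np.float32));print(r)
print((c[1].T@np.r_[Y,0]).round(3))
w=(O-X*.06-s["position"][:2])*1e3;R=np.array(s["tcp_rot"])[:2,:2];print("wheel in tool",w@R)
cv2.imwrite("pics/w2c.png",cv2.resize(im[135:200,205:305,::-1],None,fx=7,fy=7,interpolation=2))
E
```

```text
(np.float64(30.3), [(array([81.83,  6.05]), array([66.3,  3.2]), array([95.7,  9.9]), 124), (array([ 81.04, -24.25]), array([ 74.3, -25.6]), array([ 87.4, -23.4]), 29)])
cheekN [[251.7532061  187.47520932]]
cheekF [[251.87727155 152.4128345 ]]
wtop [[251.59062109 173.47982452]]
near-edge [[252.27174823 186.86515048]]
((546.3195190429688, -125.05237579345703), (220.37017822265625, 181.6645050048828), 79.03430938720703)
[-1.    -0.008 -0.002]
wheel in tool [ 6.33756789 -4.92676477]
```

View pics/w2c.png

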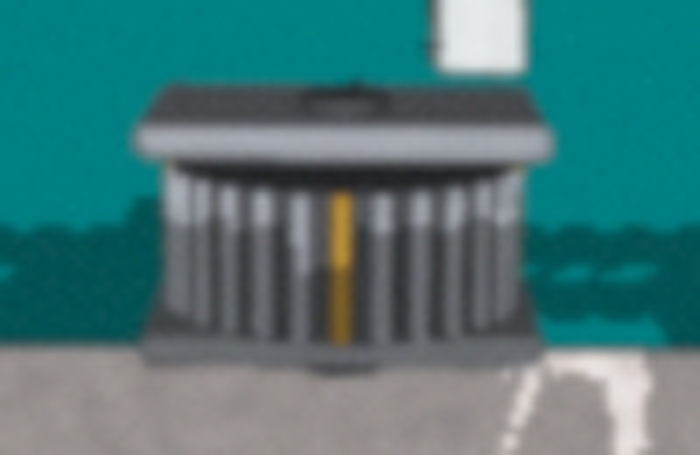

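Request:
drive_tool([
  [[3,4,30],[0,0,0]],
  [[3,4,40],[0,0,0]],
  [[0,0,35],[0,0,0]],
  [[0,0,20],[0,0,0]],
  [[0,0,5],[0,0,0]],
])

```text
time_s: 5.0
position: [0.4816, -0.121, 0.0903]
tcp_rot: [[0.983, -0.182, -0.005], [-0.182, -0.983, 0.002], [-0.005, -0.002, -1.0]]
force: [0.1, 0.1, 0.0]
opening: 0.005
grasp_force: 0.0
```

Request:
drive_tool([
  [[0,0,2],[0,0,0]],
  [[0,0,2],[0,0,0]],
  [[0,0,2],[0,0,0]],
  [[0,0,0],[0,0,0]],
])

```text
time_s: 5.4
position: [0.4838, -0.1222, 0.0873]
tcp_rot: [[0.983, -0.183, 0.002], [-0.183, -0.983, -0.001], [0.002, 0.001, -1.0]]
force: [0.1, -0.9, -0.1]
opening: 0.005
grasp_force: 0.0
```

Request:
drive_tool([
  [[0,0,2],[0,0,0]],
  [[0,0,1.5],[0,0,0]],
  [[0,0,0],[0,0,0]],
])

```text
time_s: 5.7
position: [0.4832, -0.1219, 0.083]
tcp_rot: [[0.983, -0.183, -0.0], [-0.183, -0.983, 0.0], [-0.0, -0.0, -1.0]]
force: [-0.5, 0.8, 0.4]
opening: 0.003
grasp_force: 0.0
```

Request:
drive_tool([
  [[0,0,1],[0,0,0]],
  [[0,0,0],[0,0,0]],
])

```text
time_s: 5.9
position: [0.4832, -0.122, 0.0819]
tcp_rot: [[0.983, -0.183, -0.0], [-0.183, -0.983, 0.0], [-0.0, -0.0, -1.0]]
force: [1.2, 1.0, 0.5]
opening: 0.004
grasp_force: 0.0
```

Request:
drive_tool([
  [[0,0,1],[0,0,0]],
  [[0,0,0],[0,0,0]],
])

```text
time_s: 6.1
position: [0.4833, -0.122, 0.081]
tcp_rot: [[0.983, -0.183, 0.0], [-0.183, -0.983, 0.0], [0.0, -0.0, -1.0]]
force: [-1.0, 0.3, -0.1]
opening: 0.0
grasp_force: 0.0
```

Request:
drive_tool([
  [[0,-2,0],[0,0,0]],
  [[0,-2,0],[0,0,0]],
  [[0,0,0],[0,0,0]],
])

```text
time_s: 6.4
position: [0.4843, -0.1181, 0.0812]
tcp_rot: [[0.983, -0.183, 0.0], [-0.183, -0.983, -0.001], [0.001, 0.0, -1.0]]
force: [-0.9, -0.5, 1.6]
opening: 0.003
grasp_force: 1.0
```

Request:
drive_tool([
  [[0,-2,0],[0,0,0]],
  [[0,-2,0],[0,0,0]],
])

```text
time_s: 6.6
position: [0.485, -0.1145, 0.0815]
tcp_rot: [[0.983, -0.183, 0.001], [-0.183, -0.983, -0.001], [0.001, 0.001, -1.0]]
force: [-0.6, -2.2, 7.0]
opening: 0.005
grasp_force: 3.2
```

Request:
drive_tool([
  [[0,-2,0],[0,0,0]],
  [[0,-2,0],[0,0,0]],
  [[0,-2,0],[0,0,0]],
])

```text
time_s: 6.9
position: [0.4862, -0.1083, 0.0816]
tcp_rot: [[0.983, -0.183, 0.001], [-0.183, -0.983, -0.001], [0.001, 0.001, -1.0]]
force: [-1.1, -2.3, 5.6]
opening: 0.008
grasp_force: 2.7
```

Request:
drive_tool([
  [[0,-2,0],[0,0,0]],
  [[0,-2,0],[0,0,0]],
  [[0,-2,0.3],[0,0,0]],
])

```text
time_s: 7.2
position: [0.4873, -0.1024, 0.0814]
tcp_rot: [[0.983, -0.183, 0.001], [-0.183, -0.983, -0.001], [0.001, 0.0, -1.0]]
force: [0.2, -0.8, 7.1]
opening: 0.004
grasp_force: 3.5
```

Run:
```python
from h import *
s=read_state();im=capture("wrist");cv2.imwrite("pics/w3.png",im[:,:,::-1]);print(s["position"],s["force"])
print(gap(s,im))
```

```text
[ 0.4873354  -0.10238513  0.08139216] [ 0.15598884 -0.79429765  7.07185867]
(np.float64(24.9), [(array([75.3 ,  6.45]), array([66. ,  4.2]), array([84.5,  9. ]), 233), (array([ 79.04, -18.45]), array([ 73.9, -19.9]), array([ 83.8, -16.9]), 78)])
```

View pics/w3.png

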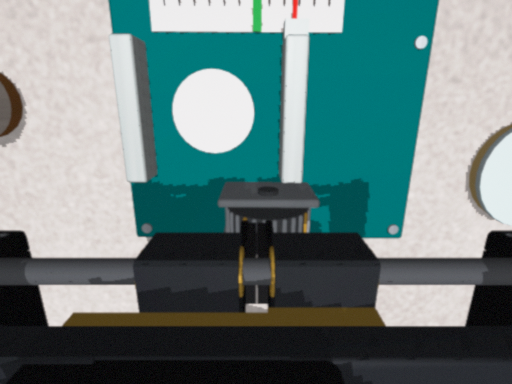

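View: the wheel is rolling; red line (295,8), green band (257,15), gap now 24.9 mm. Continuing the strokes.

Request:
drive_tool([
  [[0,-2,0.1],[0,0,0]],
  [[0,-2,0.2],[0,0,0]],
  [[0,-2,0.2],[0,0,0]],
  [[0,0,-5],[0,0,0]],
  [[0,0,-5],[0,0,0]],
])

```text
time_s: 7.75
position: [0.4875, -0.0958, 0.0901]
tcp_rot: [[0.983, -0.183, -0.002], [-0.183, -0.983, 0.001], [-0.002, -0.001, -1.0]]
force: [0.3, 1.2, -0.2]
opening: 0.004
grasp_force: 0.0
```

Request:
drive_tool([
  [[0,11,0],[0,0,0]],
  [[0,11,0],[0,0,0]],
  [[0,0,5],[0,0,0]],
  [[0,0,4],[0,0,0]],
  [[0,0,0],[0,0,0]],
])

```text
time_s: 8.25
position: [0.4839, -0.1188, 0.0812]
tcp_rot: [[0.983, -0.183, -0.0], [-0.183, -0.983, -0.001], [-0.0, 0.001, -1.0]]
force: [-1.1, -3.1, 4.7]
opening: 0.005
grasp_force: 2.7
```

Request:
drive_tool([
  [[0,-3,0.2],[0,0,0]],
  [[0,-3,0],[0,0,0]],
  [[0,-3,0],[0,0,0]],
  [[0,-3,0],[0,0,0]],
  [[0,-3,0],[0,0,0]],
])

```text
time_s: 8.75
position: [0.4869, -0.1037, 0.0814]
tcp_rot: [[0.983, -0.183, 0.0], [-0.183, -0.983, -0.001], [0.001, 0.001, -1.0]]
force: [-1.0, -1.4, 4.9]
opening: 0.002
grasp_force: 2.6
```

Request:
drive_tool([
  [[0,-3,0.2],[0,0,0]],
  [[0,-3,0.3],[0,0,0]],
  [[0,-2,0.3],[0,0,0]],
  [[0,0,-5],[0,0,0]],
  [[0,0,-5],[0,0,0]],
])

```text
time_s: 9.25
position: [0.4878, -0.0951, 0.0901]
tcp_rot: [[0.983, -0.183, -0.001], [-0.183, -0.983, 0.001], [-0.001, -0.0, -1.0]]
force: [0.4, -0.1, -0.7]
opening: 0.006
grasp_force: 0.0
```

Request:
drive_tool([
  [[0,12,0],[0,0,0]],
  [[0,11,0],[0,0,0]],
  [[0,0,5],[0,0,0]],
  [[0,0,4],[0,0,0]],
  [[0,0,0],[0,0,0]],
])

```text
time_s: 9.75
position: [0.4838, -0.1187, 0.0811]
tcp_rot: [[0.983, -0.183, -0.0], [-0.183, -0.983, -0.001], [-0.0, 0.001, -1.0]]
force: [-0.8, -2.3, 3.3]
opening: 0.005
grasp_force: 1.7
```

Run:
```python
from h import *
s=read_state();im=capture("wrist");cv2.imwrite("pics/w4.png",im[:,:,::-1]);print(s["position"],s["force"])
print(gap(s,im))
```

```text
[ 0.48383071 -0.11872022  0.08110814] [-0.75555028 -2.27291908  3.34752929]
(np.float64(14.73), [(array([75.26,  6.41]), array([66. ,  4.2]), array([83.9,  9. ]), 221), (array([78.17, -8.32]), array([73.8, -9.1]), array([83. , -7.1]), 56)])
```

Request:
drive_tool([
  [[0,-3,0.3],[0,0,0]],
  [[0,-3,0],[0,0,0]],
  [[0,-3,0],[0,0,0]],
  [[0,-3,0],[0,0,0]],
  [[0,-3,0],[0,0,0]],
])

```text
time_s: 10.3
position: [0.4869, -0.1034, 0.0815]
tcp_rot: [[0.983, -0.183, 0.0], [-0.183, -0.983, -0.001], [0.0, 0.001, -1.0]]
force: [-1.0, -1.2, 7.0]
opening: 0.0
grasp_force: 3.5
```

Request:
drive_tool([
  [[0,-3,0.2],[0,0,0]],
  [[0,-3,0.3],[0,0,0]],
  [[0,-2,0.3],[0,0,0]],
  [[0,0,-5],[0,0,0]],
  [[0,0,-5],[0,0,0]],
])

```text
time_s: 10.8
position: [0.4878, -0.095, 0.09]
tcp_rot: [[0.983, -0.183, -0.001], [-0.183, -0.983, 0.001], [-0.001, -0.001, -1.0]]
force: [0.7, -0.9, 0.7]
opening: 0.007
grasp_force: 0.0
```

Request:
drive_tool([
  [[0,12,0],[0,0,0]],
  [[0,11,0],[0,0,0]],
  [[0,0,5],[0,0,0]],
  [[0,0,4],[0,0,0]],
  [[0,0,0],[0,0,0]],
])

```text
time_s: 11.3
position: [0.484, -0.1188, 0.0812]
tcp_rot: [[0.983, -0.183, -0.0], [-0.183, -0.983, -0.001], [-0.0, 0.001, -1.0]]
force: [-1.1, -2.0, 4.3]
opening: 0.007
grasp_force: 2.0
```

Run:
```python
from h import *
s=read_state();im=capture("wrist");cv2.imwrite("pics/w5.png",im[:,:,::-1]);print(s["position"],s["force"])
print(gap(s,im))
```

```text
[ 0.48395435 -0.11878104  0.08120607] [-1.10209154 -1.95640293  4.33857159]
(np.float64(7.040000000000001), [(array([79.59,  6.48]), array([74.6,  4.1]), array([84.1,  9. ]), 125), (array([78.58, -0.56]), array([73.9, -1.9]), array([83.2,  0.8]), 56)])
```

Request:
drive_tool([
  [[0,-3,0.3],[0,0,0]],
  [[0,-3,0],[0,0,0]],
  [[0,-3,0],[0,0,0]],
  [[0,-3,0],[0,0,0]],
  [[0,-3,0],[0,0,0]],
])

```text
time_s: 11.85
position: [0.487, -0.1037, 0.0814]
tcp_rot: [[0.983, -0.183, 0.001], [-0.183, -0.983, -0.001], [0.001, 0.001, -1.0]]
force: [-1.4, -1.7, 7.0]
opening: 0.007
grasp_force: 3.1
```

Request:
drive_tool([
  [[0,0,0],[0,0,0]],
])

```text
time_s: 11.95
position: [0.4871, -0.1033, 0.0813]
tcp_rot: [[0.983, -0.183, 0.001], [-0.183, -0.983, -0.001], [0.001, 0.001, -1.0]]
force: [-0.7, -1.1, 7.3]
opening: 0.006
grasp_force: 3.5
```

Run:
```python
from h import *
s=read_state();im=capture("wrist");cv2.imwrite("pics/w6.png",im[:,:,::-1]);print(s["position"],s["force"])
print(gap(s,im))
```

```text
[ 0.48705902 -0.10333032  0.08134427] [-0.66212518 -1.1099223   7.33405629]
(np.float64(2.9400000000000004), [(array([79.22,  7.69]), array([75. ,  6.7]), array([84.4,  8.8]), 55), (array([79.13,  4.75]), array([74.2,  3.4]), array([83.5,  6.1]), 57)])
```

Request:
drive_tool([
  [[0,-2,0],[0,0,0]],
  [[0,-2,0.2],[0,0,0]],
  [[0,-1,0.1],[0,0,0]],
  [[0,0,0],[0,0,0]],
])

```text
time_s: 12.4
position: [0.488, -0.0984, 0.081]
tcp_rot: [[0.983, -0.183, 0.001], [-0.183, -0.983, -0.001], [0.001, 0.0, -1.0]]
force: [-1.0, -1.3, 7.8]
opening: 0.004
grasp_force: 3.7
```

Request:
drive_tool([
  [[0,0,-10],[0,0,0]],
  [[0,0,-30],[0,0,0]],
  [[0,0,-50],[0,0,0]],
  [[0,0,-50],[0,0,0]],
  [[0,0,0],[0,0,0]],
])

```text
time_s: 12.9
position: [0.4919, -0.0998, 0.2269]
tcp_rot: [[0.983, -0.183, 0.013], [-0.183, -0.983, -0.006], [0.014, 0.003, -1.0]]
force: [1.0, -1.7, 0.4]
opening: 0.01
grasp_force: 0.0
```

Request:
drive_tool([
  [[0,0,0],[0,0,0]],
  [[0,0,0],[0,0,0]],
])

```text
time_s: 13.1
position: [0.4864, -0.0977, 0.2194]
tcp_rot: [[0.983, -0.183, -0.003], [-0.183, -0.983, 0.001], [-0.003, -0.001, -1.0]]
force: [0.1, -0.2, 1.0]
opening: 0.005
grasp_force: 0.0
```

Run:
```python
from h import *
s=read_state();im=capture("wrist");cv2.imwrite("pics/w7.png",im[:,:,::-1]);print(s["position"],s["force"])
print(gap(s,im)[1]); cv2.imwrite("pics/w7c.png",cv2.resize(im[0:80,200:300,::-1],None,fx=7,fy=7,interpolation=2))
# tab only
c=cam("wrist",s);v,u=np.nonzero(mask(im,(45,120,60),(75,255,255)));P=(plane(np.c_[u,v],.022,c)-O)*1e3
h=np.c_[P@X,P@Y];k=(h[:,0]>94.5)&(abs(h[:,1])<60);print(h[k].mean(0),k.sum())
```

```text
[ 0.48643465 -0.09772179  0.21943164] [ 0.05218246 -0.19747561  1.03983113]
[(array([92.88,  6.34]), array([89.6,  3. ]), array([95.6,  9.7]), 39), (array([79.4 ,  6.74]), array([73. ,  6.2]), array([87.1,  7.4]), 27)]
[98.05267038  6.38450622] 56
```

View pics/w7c.png

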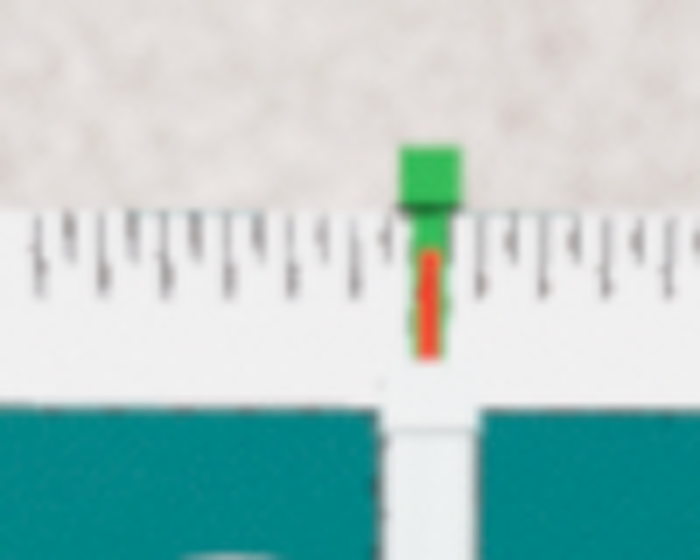

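The picture shows the red pointer centred on the green mark, at about (261,43), within about 0.4 mm. The arm is clear at 0.22 m.

```bash
python3 -c "
from rig import *
print(hand_in())"
```

```text
the job is handed in; nothing more can be done
None
```

The red pointer stands on the green gauge mark to within about 0.4 mm, the jaw was moved only by rolling the thumbwheel, the arm is clear of everything, and the job is handed in at about 13 s.

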